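Pull the spent air-dryer cartridge

TASK

Push the red keeper arm well aside, out of the way of the hand, and leave it there. Take the spent air-dryer cartridge by its yellow grip down in the recess, turn it anticlockwise (seen from above) until its hidden bayonet lock lets go, feeling for it with light upward pulls and never wrenching it against the lock, and lift it straight out of its well. Stand it gently upright near the middle of the grey drip tray, let go of it, and leave the other things on the counter where they are.

Things in the scene. Friction and masses are not known exactly. Their poses are not given: they have to be found in the camera images.
- dryer: Blue air-dryer housing, fixed, 150 x 150 x 132 mm high; origin at the centre of its underside, x and y along its sides, z up. A round recess in its top, 110 mm across, 46 mm deep (floor at 86 mm), gives vertical fingers room around the cartridge grip. On its +y side a 30 mm square keeper post, 132 mm high, reaches y = 98 mm; a dial sticks out at -x and a hose union at +x.
- well_floor (a point): Floor of the snug well under the recess, on the housing's central axis, 8 mm above the counter. The well is 47 mm across, 1.5 mm play all round the cartridge; lifting out means rising about 130 mm.
- keeper (a joint): Red keeper arm over the recess on a vertical pivot; angle in rad. At 0 it points along the housing's -y, across the cartridge; it grows anticlockwise seen from above (its end goes towards the housing's +x), up to 1.8. Starts at 0 to 0.3. Light friction (about 1 N at the peg); stays where left. Beyond 1.0 it is clear of the recess.
- keeper_hinge (a point): Point on the keeper's pivot axis at the underside of the arm, 1.5 mm above the housing's top; 78 mm from the housing's axis on its +y side.
- keeper_peg (a point): Centre of the top of the black upright peg on the keeper's free end, 130 mm from the pivot; the peg is 16 mm thick and stands 26 mm above the arm. The arm is 16 mm wide, 8 mm thick and ends 10 mm beyond the peg.
- cartridge: Spent cartridge, about 0.3 kg, 124 mm tall, standing in the well at the start, 8 mm above the counter; origin at the centre of its flat foot, z up. Aluminium body 44 mm across, black round cap 72 mm across (81 to 88 mm up), yellow bar grip on the cap.
- grip_top (a point): Centre of the top of the yellow bar grip, 124 mm above the cartridge's foot, level with the housing's top at the start. The grip is 36 mm tall (from the cap up), 46 mm long along the cartridge's x and 16 mm thick along its y.
- lug_level (a point): Point on the cartridge's axis, 68 mm up, level with the top of its two side lugs. They sit under a hidden lock ring: locked, it rises only 2 mm. It frees when turned anticlockwise from its start by an unknown angle, 0.4 to 1.35 rad; the window in which it lifts is about 0.15 rad either side, past it the lock catches again. Turned, it meets no stop.
- tray: Grey drip tray, fixed, 170 x 170 mm, 18 mm high with 5 mm walls; origin at the centre of its underside.
- tray_in (a point): Centre of the drip tray's inner floor, 5 mm above the counter.
- depth_gauge: Silver tyre depth gauge, 152 mm long, lying; not to be disturbed.
- clip_pliers: Black wheel-weight clip pliers, about 195 mm long, lying; not to be disturbed.
- valve_stem: Squat red rubber valve stem, 60 mm tall and 38 mm across, standing; not to be disturbed.
- lube_can: White and yellow can, 170 mm tall and 60 mm across, standing; not to be disturbed.
- deep_socket: Dark steel wheel-nut socket, 85 mm tall and 34 mm across, standing; not to be disturbed.
- paste_jar: Jar of mounting paste, 80 mm tall and 70 mm across, standing; not to be disturbed.
There are look-alikes about, which are no part of the job. What is shaped like the cartridge but blue or purple is not meant. What is meant by the tray is not purple, and is the larger of those in its own colour.

How it is judged:
By the outcome, as a careful person would: the job done as asked, in the order asked, and still so for the second after the job is handed in, with the robot touching nothing.
It also fails if it takes over 67 s, if anything falls off the work surface, if the arm or the gripper's body presses on something with over 40 N, if the wrist force passes 120 N, or if a joint passes its speed limit or range.

ROBOT

A 6-joint arm with a two-finger parallel gripper is mounted at the origin on the work surface. World frame = base frame: x ahead of the robot, y to its left, z up, the work surface at z = 0. Lengths are in m, angles in rad, forces in N, time in s.
With the tool pointing down it reaches from about 0.375 to 0.925 m from the base axis. Payload 5.7 kg.
Tool frame: the origin (TCP) lies between the finger pads; the fingertips stand 11 mm ahead of it and the grasp point (between the pads) lies 8 mm behind it (env.nose_length is the distance from the TCP to the fingertips, in m); z points along the fingers, x is the direction in which the jaws open and shut, and the axes are right-handed (so a half turn about z gives the same grasp; the last joint's range is limited). The gripper opens to 85 mm and grips with 20 to 120 N. Pads are 22 mm wide; open, the fingers measure 114 mm over their backs; the gripper's body (76 mm by 85 mm) begins 54 mm behind the grasp point. The pads swing forward as they close: fully open they stand 13 mm farther back than shut.
Start: joints at [-1.379, 0.359, 1.51, -0, 1.272, -0.115], TCP at [0.181, -0.572, 0.242] pointing down, gripper open.
Joint ranges: [-2.97, 2.97], [-1.01, 2.36], [0.21, 2.38], [-0.96, 4.11], [0.2, 2.71], [-2.98, 2.98]. Speed limits (rad/s): [2.39, 2.39, 3.14, 3.14, 3.14, 3.14].

INTERFACE

Orientations are given as [roll, pitch, yaw] about the fixed x, y, z axes, in that order (R = Rz(yaw) Ry(pitch) Rx(roll)).
In Python, from plant import sense, snapshot, camera_params, job, env gives the robot as it stands.
- The arm moves only by the shell command python3 -m pendant 'ROWS'. ROWS is JSON, a list of rows, each a list of 5 numbers: the closure, from -1 (fully open) to 1 (shut), then the shift along the tool's x, y, z in m, then the turn about the tool's z in degrees. A call has 1 to 8 rows; each row is the pose to reach, as a shift and turn from the pose commanded when the call began, along the tool's axes at that moment; what a row does not reach only later rows make up. A row lasts 1/12 s, in which the tool goes at most 41.7 mm and 7.16 degrees, less where a joint would pass 70% of its speed; a pose out of reach is approached as far as the arm can. A call with a gripper value outside its range is refused whole. The fingers move at their own pace and stop on an object; the grip force is fixed at half the most. Time passes only in rows, so rows that repeat a pose let the fingers close. It gives the time, the measured TCP pose, the force and the opening at its end, in the units of the state.
- sense(): the state, without advancing time (a new reading comes with each control period).
- snapshot(name): name is "scene" or "side" or "wrist"; returns the picture (384x512x3 uint8, blue, green, red); there is no depth.
- camera_params(name): a dict with "mtx" (3x3 intrinsics, pixels), "R" (3x3) and "t" (3): a world point X has camera coordinates R X + t; the wrist camera has in their place "T_tool_cam" (4x4, takes a point from camera to tool coordinates, whose origin is the TCP and whose axes are the tool frame's). Camera axes: x right, y down, z forward; pixel columns grow to the right and rows downward; lengths in m; the calibration is good to about 2 mm. The wrist camera is an equidistant fisheye: a pixel r from the principal point sees the ray r / f radians off the axis. A picture is of the moment at which its call begins: read the wrist's pose just before it. camera_params takes no time and is no camera call.
- job.finish_job(): hands the job in, once; it reports no verdict.
The state is a dict: "time": time; "joint_pos": joint angles; "qvel": joint speeds; "tau": joint torques, N m; "ee_pos": TCP position; "tool_rot": TCP orientation; "wrist_force": force on the tool from outside, world axes, zero at the start; "ft_torque": the same for the moment, N m; "finger_gap": opening from 0.0 (shut) to 1.0 (fully open).
Only numpy, scipy, OpenCV 4.12 (cv2) and the standard library are available. Lean on these libraries where they do the work, as an engineer would, in place of code of your own. Each camera call takes 0.05 s, during which the arm holds its last target.

## Working session

There is one attempt and no reset: what is moved stays moved. The work goes in short steps, Python scripts to look and compute and a shell command to move; the robot and the scene stay as the last step left them, time stands still between calls to the robot, and variables do not carry over. Pictures are saved under pics/ and viewed, and the job is handed in when it is done.

```bash
ls; mkdir -p pics; python3 - <<'E'
from plant import sense,snapshot,camera_params,env
import cv2,numpy as np
print(env.nose_length)
s=sense();print(s)
for n in ["scene","side","wrist"]:
    cv2.imwrite(f"pics/{n}0.png",snapshot(n));
    p=camera_params(n);print(n,{k:np.round(v,4).tolist() for k,v in p.items() if not isinstance(v,str)})
E
```

```text
pics
0.011
{'time': 0.0, 'joint_pos': array([-1.37911301e+00,  3.59485847e-01,  1.51145030e+00,  4.39349249e-06,
        1.27249721e+00, -1.15109000e-01]), 'qvel': array([-3.56898361e-04, -3.40499839e-04, -7.69183714e-04, -1.20470648e-04,
        1.28702249e-05,  5.43731585e-04]), 'tau': array([-1.45784838e-03, -5.27623808e+01, -2.78620738e+01, -1.81451546e-04,
        1.31269536e-02,  3.98670670e-07]), 'ee_pos': array([ 0.18106232, -0.57132797,  0.24145817]), 'tool_rot': array([-3.14137707e+00,  1.82804613e-03, -1.26400510e+00]), 'wrist_force': array([1.08723831, 0.5646596 , 0.56900266]), 'ft_torque': array([ 0.02215735, -0.01209616,  0.00862304]), 'finger_gap': 0.9983668014005437}
scene {'mtx': [[453.6706, 0.0, 253.1263], [0.0, 453.6706, 194.4466], [0.0, 0.0, 1.0]], 'R': [[-0.0813, 0.9966, 0.0152], [0.7182, 0.0692, -0.6923], [-0.691, -0.0454, -0.7214]], 't': [0.0484, -0.2439, 1.7433]}
side {'mtx': [[367.6418, 0.0, 255.3758], [0.0, 367.6418, 187.1059], [0.0, 0.0, 1.0]], 'R': [[0.9846, -0.1736, 0.0207], [-0.1123, -0.7186, -0.6863], [0.134, 0.6734, -0.727]], 't': [-0.4839, 0.1145, 1.2662]}
wrist {'mtx': [[297.3186, 0.0, 257.5562], [0.0, 297.3186, 193.0742], [0.0, 0.0, 1.0]], 'T_tool_cam': [[1.0, -0.0009, -0.0002, -0.0006], [0.0009, 0.9509, 0.3095, -0.0785], [-0.0, -0.3095, 0.9509, -0.1325], [0.0, 0.0, 0.0, 1.0]]}
```

View pics/scene0.png

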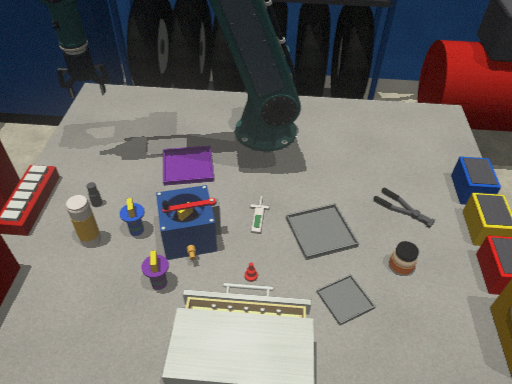

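View pics/side0.png

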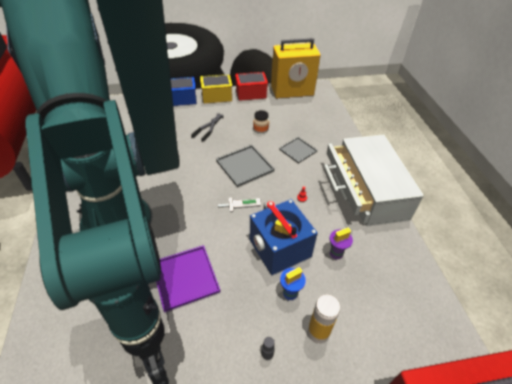

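View pics/wrist0.png

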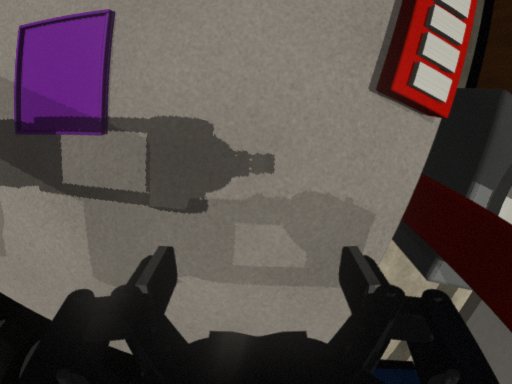

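Scene view: there are two grey trays, a larger one at (321,231) and a smaller one at (345,299), plus a purple one at (188,165). The larger grey tray fits. There are three cartridge-like things: blue at (133,218), purple at (155,270), and the black-capped one inside the blue housing at (187,213). The one in the housing fits. I'll enlarge it to confirm.

```bash
cat > h.py <<'E'
import numpy as np,cv2
from plant import sense,snapshot,camera_params
from scipy.spatial.transform import Rotation as Ro
def ray(n,uv,st=None):
    p=camera_params(n);K=p["mtx"];u=np.asarray(uv,float)
    x=(u[0]-K[0,2])/K[0,0];y=(u[1]-K[1,2])/K[1,1]
    if n!="wrist":
        R,t=np.array(p["R"]),np.array(p["t"]);d=R.T@np.array([x,y,1.]);return -R.T@t,d/np.linalg.norm(d)
    th=np.hypot(x,y);d=np.array([x/th*np.sin(th),y/th*np.sin(th),np.cos(th)])
    T=p["T_tool_cam"];Rt=Ro.from_euler("xyz",st["tool_rot"]).as_matrix()
    return np.array(st["ee_pos"])+Rt@T[:3,3],Rt@T[:3,:3]@d
def plane(n,uv,z,st=None):
    o,d=ray(n,uv,st);return o+d*(z-o[2])/d[2]
def tri(rs):
    A=0;b=0
    for o,d in rs:
        P=np.eye(3)-np.outer(d,d);A=A+P;b=b+P@o
    return np.linalg.solve(A,b)
def proj(n,X,st=None):
    p=camera_params(n);K=p["mtx"]
    if n!="wrist":
        c=p["R"]@np.asarray(X)+p["t"];return K[0,0]*c[0]/c[2]+K[0,2],K[1,1]*c[1]/c[2]+K[1,2]
    T=p["T_tool_cam"];Rt=Ro.from_euler("xyz",st["tool_rot"]).as_matrix()
    c=T[:3,:3].T@(Rt.T@(np.asarray(X)-st["ee_pos"])-T[:3,3]);r=np.hypot(c[0],c[1]);th=np.arctan2(r,c[2])
    return K[0,0]*th*c[0]/r+K[0,2],K[1,1]*th*c[1]/r+K[1,2]
E
python3 - <<'E'
import cv2
a=cv2.imread("pics/scene0.png")[170:270,135:235];b=cv2.imread("pics/side0.png")[190:280,235:335]
cv2.imwrite("pics/c1.png",cv2.hconcat([cv2.resize(a,(400,400),interpolation=2),cv2.resize(b,(400,360),interpolation=2)] if 0 else [cv2.resize(a,(400,400),interpolation=2),cv2.copyMakeBorder(cv2.resize(b,(400,360),interpolation=2),0,40,0,0,0)]))
E
```

```text
(no output)
```

View pics/c1.png

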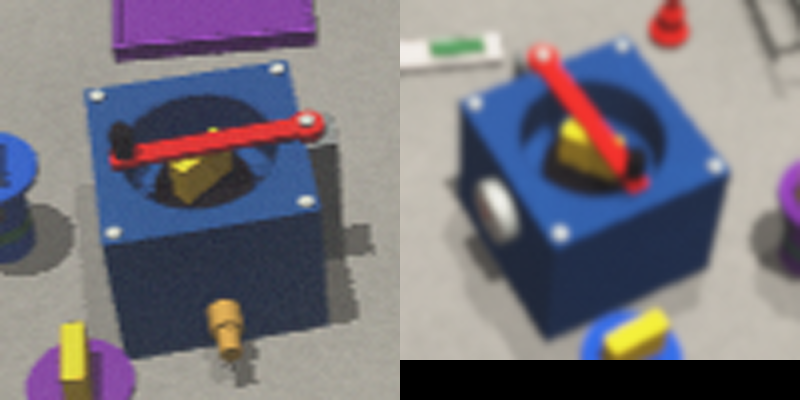

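The crop shows a black-capped cartridge with a yellow grip inside the blue housing, under the red keeper. The hinge is at crop (312,122) on the world +y side and the peg is at crop (122,140). This is the one meant.

```bash
python3 - <<'E'
from h import *
f=lambda p:np.array(p)/4+[135,170]
g=lambda p:(np.array(p)-[400,0])/4+[235,190]
A=[plane("scene",f(p),.133) for p in [(97,95),(278,68),(307,201),(113,233)]]
B=[plane("side",g(p),.133) for p in [(475,103),(624,45),(715,167),(560,233)]]
for X in(A,B):
    X=np.array(X)[:,:2];print(X.round(4).tolist(),X.mean(0).round(4))
    e=[X[1]-X[0],X[2]-X[3]];print([np.degrees(np.arctan2(v[1],v[0]))-90 for v in e],[np.linalg.norm(v) for v in e])
print("hinge",plane("scene",f((311,122)),.143),plane("side",g((543,53)),.143))
print("peg",plane("scene",f((121,127)),.167),plane("side",g((633,157)),.167))
# trays
im=cv2.imread("pics/scene0.png")
for n,c in[("scene",[(321,205-1),(357,243),(300,257),(287,218)])]:
    for p in c: print(n,p,plane(n,p,.018).round(3))
E
python3 - <<'E'
import cv2
a=cv2.imread("pics/scene0.png")[190:330,270:390];b=cv2.imread("pics/side0.png")[130:200,200:320]
cv2.imwrite("pics/c2.png",cv2.hconcat([cv2.resize(a,(480,560),interpolation=2)[:,:400],cv2.copyMakeBorder(cv2.resize(b,(400,233),interpolation=2),0,327,0,0,0)]))
E
```

```text
[[0.4924, -0.2845], [0.4523, -0.158], [0.5784, -0.118], [0.619, -0.2447]] [ 0.5355 -0.2013]
[np.float64(17.56166395979936), np.float64(17.792943557073315)] [np.float64(0.13267798528065367), np.float64(0.1330263118788672)]
[[0.4553, -0.1605], [0.5821, -0.1211], [0.62, -0.248], [0.4947, -0.2864]] [ 0.538 -0.204]
[np.float64(-72.70778037716629), np.float64(-72.97945935834609)] [np.float64(0.1327506571676393), np.float64(0.13102390638704517)]
hinge [ 0.51334863 -0.12412947  0.143     ] [ 0.5145768  -0.12764125  0.143     ]
peg [ 0.55263478 -0.249395    0.167     ] [ 0.5528452  -0.25374585  0.167     ]
scene (321, 204) [0.38  0.201 0.018]
scene (357, 243) [0.529 0.305 0.018]
scene (300, 257) [0.596 0.136 0.018]
scene (287, 218) [0.45  0.094 0.018]
```

View pics/c2.png

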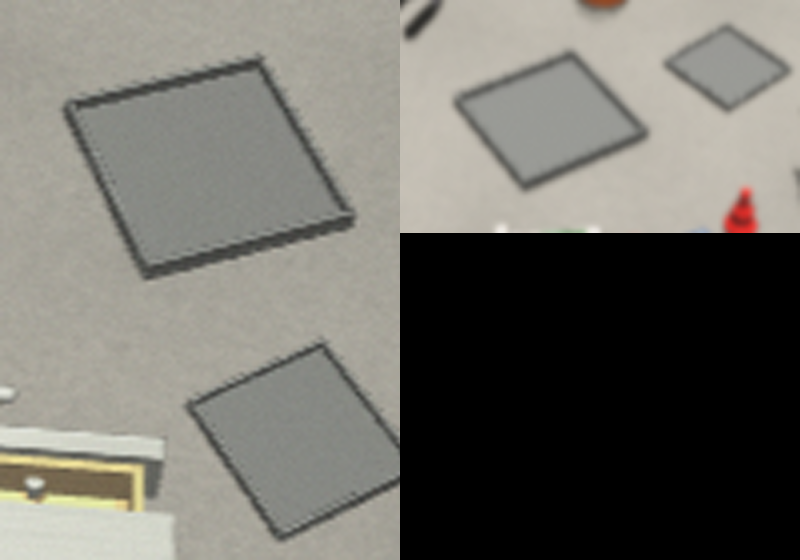

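```bash
python3 - <<'E'
from h import *
f=lambda p:np.array(p)/4+[270,190]
g=lambda p:(np.array(p)-[400,0])*.3+[200,130]
for X in([plane("scene",f(p),.018) for p in [(67,103),(259,60),(352,218),(147,270)]],[plane("side",g(p),.018) for p in [(455,98),(571,53),(646,132),(526,187)]]):
    X=np.array(X)[:,:2];print(X.round(4).tolist(),X.mean(0).round(4),[np.linalg.norm(X[i]-X[i-1]).round(3) for i in range(4)])
for n,p,z in[("can",(80,203),.17),("valve",(251,272),.03),("jar",(405,250),.08),("socket",(93,187),.085)]: print(n,plane("scene",p,z).round(3))
E
python3 -m pendant '[[1,-0.018,-0.037,0,0],[1,-0.036,-0.074,0,0],[1,-0.054,-0.111,0,0],[1,-0.072,-0.148,0,0],[1,-0.09,-0.185,0,0],[1,-0.108,-0.222,0,0],[1,-0.126,-0.259,0,0],[1,-0.144,-0.296,0,0]]'
```

```text
[[0.4409, 0.0929], [0.3805, 0.2452], [0.5343, 0.3073], [0.5958, 0.1554]] [0.4878 0.2002] [np.float64(0.167), np.float64(0.164), np.float64(0.166), np.float64(0.164)]
[[0.3757, 0.2369], [0.5264, 0.2976], [0.5894, 0.1448], [0.4387, 0.0788]] [0.4825 0.1895] [np.float64(0.17), np.float64(0.162), np.float64(0.165), np.float64(0.164)]
can [ 0.582 -0.479  0.17 ]
valve [ 0.668 -0.     0.03 ]
jar [0.591 0.421 0.08 ]
socket [ 0.439 -0.511  0.085]
time: 0.82
ee_pos: [0.4209, -0.3436, 0.2422]
tool_rot: [3.142, 0.0, -1.264]
wrist_force: [0.5, -0.8, 0.3]
finger_gap: 0.0
```

```bash
python3 -m pendant '[[1,-0.016,-0.038,0,0],[1,-0.032,-0.076,0,0],[1,-0.048,-0.119,0,0],[1,-0.048,-0.119,0,0],[1,-0.048,-0.119,0,0]]'; python3 - <<'E'
from h import *
s=sense();print(s["ee_pos"],s["tool_rot"])
im=snapshot("wrist");cv2.imwrite("pics/w1.png",im)
for X in[(.5528,-.2515,.1675),(.5135,-.1265,.1415),(.5365,-.2027,.132)]:print(proj("wrist",X,s))
E
```

```text
time: 1.23
ee_pos: [0.5204, -0.2617, 0.2419]
tool_rot: [-3.142, 0.0, -1.26]
wrist_force: [-1.1, -0.9, 0.6]
finger_gap: -0.002
[ 0.52041657 -0.2616709   0.24192658] [-3.14154451e+00  4.66777374e-04 -1.25981517e+00]
(np.float64(258.7784432856832), np.float64(162.57294571806904))
(np.float64(107.89380401068223), np.float64(158.09192868232617))
(np.float64(197.26285097642082), np.float64(154.83513002970875))
```

View pics/w1.png

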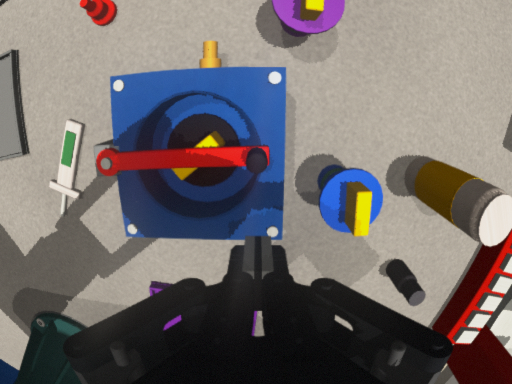

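```bash
python3 - <<'E'
from h import *
s=sense()
X=np.array([plane("wrist",p,.133,s)[:2] for p in [(119,85),(275,77),(272,231),(131,229)]]);print(X.round(4),X.mean(0))
d=X[1]-X[0];print(np.degrees(np.arctan2(d[1],d[0])));d=X[2]-X[3];print(np.degrees(np.arctan2(d[1],d[0])))
print(plane("wrist",(257,159),.1675,s),plane("wrist",(107,161),.1415,s))
E
python3 -m pendant '[[1,0,0,0.03,0],[1,0,0,0.06,0],[1,0,0,0.083,0],[1,0,0,0.083,0],[1,0,0,0.083,0]]'
```

```text
[[ 0.5752 -0.12  ]
 [ 0.6152 -0.246 ]
 [ 0.4885 -0.2854]
 [ 0.4476 -0.1581]] [ 0.53160936 -0.20238991]
-72.38960460582159
-72.18635136498575
[ 0.55342567 -0.25076409  0.1675    ] [ 0.5094203  -0.12733832  0.1415    ]
time: 1.7
ee_pos: [0.5167, -0.2642, 0.1584]
tool_rot: [3.139, 0.003, -1.266]
wrist_force: [0.2, -0.4, 0.8]
finger_gap: 0.004
```

```bash
python3 -m pendant '[[1,0,-0.010,0,0],[1,0,-0.018,0,0],[1,0,-0.030,0,-6],[1,0,-0.044,0,-12],[1,-0.002,-0.058,0,-18],[1,-0.005,-0.071,0,-24],[1,-0.009,-0.084,0,-30],[1,-0.015,-0.097,0,-36]]'
python3 - <<'E'
from h import *
s=sense();print(s["ee_pos"],s["tool_rot"],s["wrist_force"])
cv2.imwrite("pics/w2.png",snapshot("wrist"))
E
```

```text
time: 2.37
ee_pos: [0.6089, -0.2202, 0.1612]
tool_rot: [-3.141, -0.003, -0.63]
wrist_force: [-0.6, -0.7, 1.0]
finger_gap: -0.0
[ 0.60887998 -0.22023333  0.16120791] [-3.14139781e+00 -2.98011229e-03 -6.30405612e-01] [-0.59495583 -0.69763017  1.04603089]
```

View pics/w2.png

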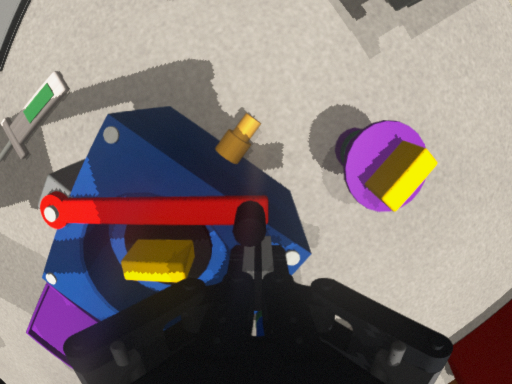

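```bash
python3 -m pendant '[[1,0.001,-0.014,0,-6],[1,0.001,-0.028,0,-12],[1,-0.001,-0.041,0,-18],[1,-0.004,-0.055,0,-24],[1,-0.008,-0.068,0,-30],[1,-0.014,-0.080,0,-36],[1,-0.021,-0.092,0,-42],[1,-0.029,-0.103,0,-48]]'
python3 -m pendant '[[1,0,-0.008,0,-3],[1,0,-0.008,0,-3],[1,0,-0.008,0,-3],[1,0,0.03,0,-3],[1,0,0.03,-0.03,-3],[1,0,0.03,-0.07,-3],[1,0,0.03,-0.11,-3],[1,0,0.03,-0.11,-3]]'
python3 - <<'E'
from h import *
s=sense();print(s["ee_pos"],s["tool_rot"],s["wrist_force"])
cv2.imwrite("pics/w3.png",snapshot("wrist"))
E
```

```text
time: 3.08
ee_pos: [0.6465, -0.1198, 0.161]
tool_rot: [3.14, -0.003, 0.205]
wrist_force: [0.0, -1.6, -0.3]
finger_gap: 0.001
time: 3.75
ee_pos: [0.6553, -0.1521, 0.2792]
tool_rot: [3.133, -0.013, 0.25]
wrist_force: [1.5, -0.1, 1.7]
finger_gap: 0.0
[ 0.65534333 -0.15205207  0.27921598] [ 3.13295306 -0.01294968  0.25045191] [ 1.48650131 -0.14830296  1.65461455]
```

View pics/w3.png

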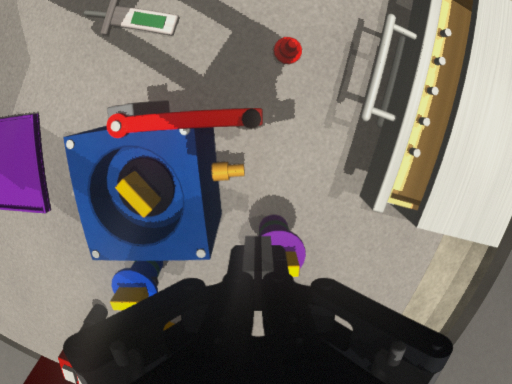

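The keeper now lies along the pivot to (250,118), clear of the recess. The grip is visible at (140,193). Next I move over it and turn so the jaws lie across the bar.

```bash
python3 -m pendant '[[-0.2,-0.02,0.003,0,7],[-0.2,-0.04,0.006,0,14],[-0.2,-0.06,0.009,0,21],[-0.2,-0.08,0.012,0,28],[-0.2,-0.1,0.015,0,35],[-0.2,-0.12,0.018,0,42],[-0.2,-0.13,0.02,0,49],[-0.2,-0.13,0.02,0,56]]'
python3 -m pendant '[[-0.2,0,0,0,7],[-0.2,0,0,0,14],[-0.2,0,0,0,21],[-0.2,0,0,0,28],[-0.2,0,0,0,35],[-0.2,0,0,0,42],[-0.2,0,0,0,49],[-0.2,0,0,0,56]]'
python3 -m pendant '[[-0.2,0,0,0,7],[-0.2,0,0,0,14],[-0.2,0,0,0,21],[-0.2,0,0,0,28],[-0.2,0,0,0,28],[-0.2,0,0,0,28]]'
python3 - <<'E'
from h import *
s=sense();print(s["ee_pos"],s["tool_rot"],s["joint_pos"],s["finger_gap"])
cv2.imwrite("pics/w4.png",snapshot("wrist"))
cv2.imwrite("pics/s4.png",snapshot("scene"))
E
```

```text
time: 4.47
ee_pos: [0.5271, -0.2025, 0.2687]
tool_rot: [3.14, 0.002, -0.733]
wrist_force: [-0.2, 0.4, 0.4]
finger_gap: 0.599
time: 5.13
ee_pos: [0.5294, -0.2018, 0.2686]
tool_rot: [3.141, 0.0, -1.709]
wrist_force: [-0.4, -1.0, 0.1]
finger_gap: 0.598
time: 5.63
ee_pos: [0.5295, -0.2017, 0.2688]
tool_rot: [3.141, -0.0, -2.187]
wrist_force: [0.3, 0.5, -0.1]
finger_gap: 0.602
[ 0.52947614 -0.20166302  0.26882242] [ 3.14081982e+00 -1.63404564e-04 -2.18721350e+00] [-4.85778504e-01  2.88067181e-01  1.54785752e+00 -6.35437742e-05
  1.30645550e+00  1.70145168e+00] 0.6022570117928074
```

View pics/w4.png

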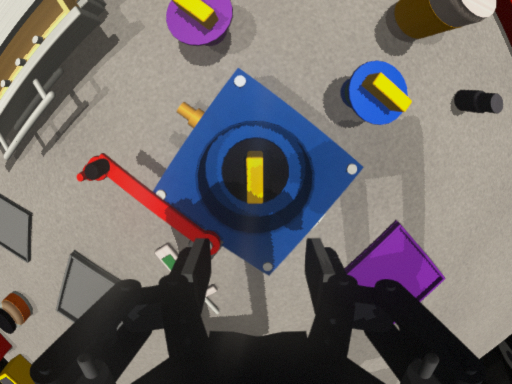

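View pics/s4.png

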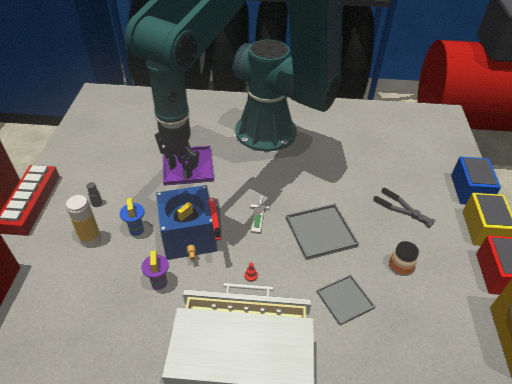

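In the wrist view the yellow bar runs upright at about (255,177), which is square to the jaws. The keeper is clear at (95,168). I'll measure exactly.

```bash
python3 - <<'E'
from h import *
s=sense();s["ee_pos"];im=cv2.imread("pics/w4.png")
cv2.imwrite("pics/c4.png",cv2.resize(im[120:240,190:320],(780,720))[:600])
X=np.array([plane("wrist",p,.133,s)[:2] for p in [(240,81),(352,169),(267,267),(160,195)]]);print(X.round(4),X.mean(0))
h=cv2.cvtColor(im,cv2.COLOR_BGR2HSV);m=cv2.inRange(h,(20,120,90),(35,255,255));m[:, :200]=0;m[:,310:]=0;m[:130]=0;m[230:]=0
c=max(cv2.findContours(m,0,1)[0],key=cv2.contourArea);r=cv2.minAreaRect(c);print(r,cv2.boundingRect(c))
bright=m&cv2.inRange(h,(20,120,200),(35,255,255));print(cv2.boundingRect(bright))
E
```

```text
[[ 0.6161 -0.2442]
 [ 0.4894 -0.2845]
 [ 0.4492 -0.1571]
 [ 0.5761 -0.1169]] [ 0.53270889 -0.20066894]
((254.5, 178.0), (50.0, 17.0), 90.0) (246, 153, 18, 51)
(247, 158, 16, 39)
```

View pics/c4.png

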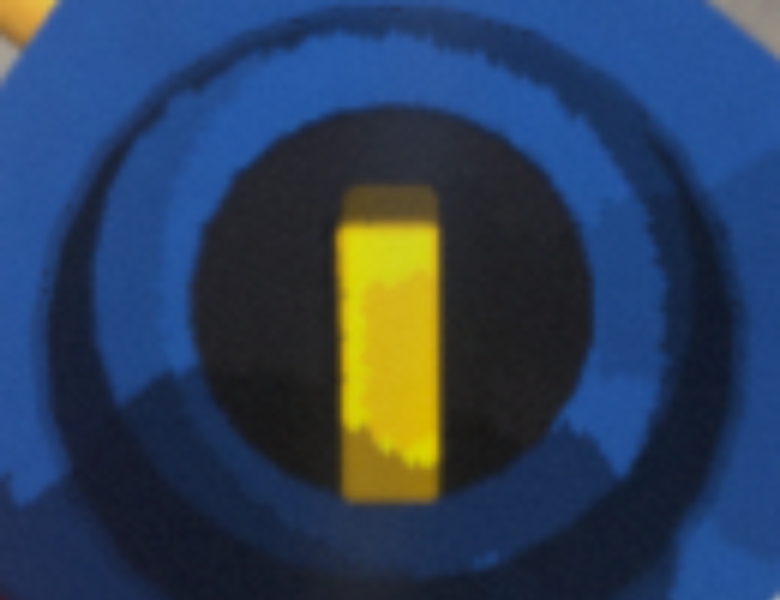

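```bash
python3 - <<'E'
from h import *
s=sense()
P=np.array([plane("wrist",np.array(p)/6+[190,120],.132,s)[:2] for p in [(337,222),(440,222),(440,501),(342,501)]])
print(P,P.mean(0)); d=P[3]+P[2]-P[1]-P[0];print("axis",np.degrees(np.arctan2(d[1],d[0])),np.linalg.norm(d)/2, np.linalg.norm(P[1]-P[0]))
R=Ro.from_euler("xyz",s["tool_rot"]).as_matrix()
for t in(P.mean(0),[.533,-.2015]): print("dx,dy,dz",R.T@(np.r_[t,.1125]-s["ee_pos"]))
print("tool y yaw",np.degrees(np.arctan2(R[1,1],R[0,1])))
E
```

```text
[[ 0.55637676 -0.20803937]
 [ 0.54721309 -0.22093532]
 [ 0.50992717 -0.19479698]
 [ 0.51904413 -0.18194273]] [ 0.53314029 -0.2014286 ]
axis 145.0069504961348 0.04554234965827451 0.015820192676084255
dx,dy,dz [-0.0021436  -0.00289451  0.15649453]
dx,dy,dz [-0.00200426 -0.00282126  0.15649458]
tool y yaw 144.7045197381879
```

```bash
python3 -m pendant '[[-0.2,-0.002,-0.003,0.035,0],[-0.2,-0.002,-0.003,0.07,0],[-0.2,-0.002,-0.003,0.105,0],[-0.2,-0.002,-0.003,0.13,0],[-0.2,-0.002,-0.003,0.145,0],[-0.2,-0.002,-0.003,0.156,0],[-0.2,-0.002,-0.003,0.156,0],[-0.2,-0.002,-0.003,0.156,0]]'
python3 - <<'E'
from h import *
s=sense();print(s["ee_pos"],s["tool_rot"])
cv2.imwrite("pics/w5.png",snapshot("wrist"))
E
```

```text
time: 6.4
ee_pos: [0.5335, -0.2016, 0.1133]
tool_rot: [3.141, 0.0, -2.188]
wrist_force: [-0.1, 0.1, 0.6]
finger_gap: 0.6
[ 0.5335308  -0.20157367  0.11334181] [ 3.14117691e+00  1.68286950e-05 -2.18832927e+00]
```

View pics/w5.png

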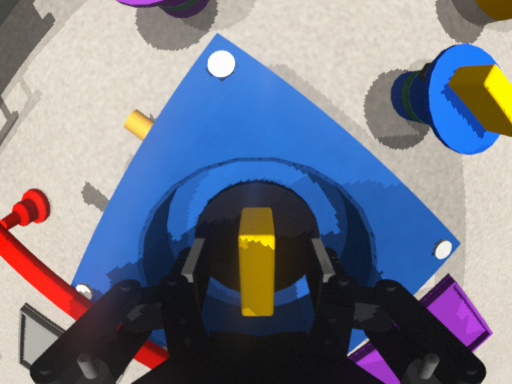

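The grip sits centred between the fingers at (257,260). Closing now.

```bash
python3 -m pendant '[[0.2,0,0,0,0],[0.5,0,0,0,0],[1,0,0,0,0],[1,0,0,0,0],[1,0,0,0,0],[1,0,0,0,0],[1,0,0,0,0]]'; python3 -m pendant '[[1,0,0,0,0],[1,0,0,0,0]]'
```

```text
time: 7.03
ee_pos: [0.5345, -0.2019, 0.1146]
tool_rot: [-3.139, 0.001, -2.189]
wrist_force: [0.3, 0.2, 7.2]
finger_gap: 0.179
time: 7.2
ee_pos: [0.5345, -0.2019, 0.1146]
tool_rot: [-3.139, 0.001, -2.189]
wrist_force: [0.2, 0.5, 6.4]
finger_gap: 0.174
```

```bash
python3 -m pendant '[[1,0,0,-0.001,0],[1,0,0,-0.001,-6],[1,0,0,-0.001,-12],[1,0,0,-0.001,-18],[1,0,0,-0.001,-23],[1,0,0,-0.001,-23],[1,0,0,-0.001,-23]]'; python3 -m pendant '[[1,0,0,-0.001,0],[1,0,0,-0.002,0],[1,0,0,-0.003,0],[1,0,0,-0.004,0],[1,0,0,-0.004,0]]'
```

```text
time: 7.78
ee_pos: [0.5336, -0.2017, 0.1146]
tool_rot: [-3.141, -0.0, -1.79]
wrist_force: [0.2, 0.6, 1.8]
finger_gap: 0.173
time: 8.2
ee_pos: [0.533, -0.2011, 0.1168]
tool_rot: [3.14, 0.001, -1.788]
wrist_force: [4.9, -1.9, -17.7]
finger_gap: 0.17
```

Locked at 0.40 rad. I'll lower, turn and pull again.

```bash
python3 -m pendant '[[1,0,0,0.002,0],[1,0,0,0.004,0],[1,0,0,0.004,-5],[1,0,0,0.004,-9],[1,0,0,0.004,-9],[1,0,0,0.004,-9]]'; python3 -m pendant '[[1,0,0,-0.001,0],[1,0,0,-0.002,0],[1,0,0,-0.003,0],[1,0,0,-0.0035,0],[1,0,0,-0.0035,0]]'
```

```text
time: 8.7
ee_pos: [0.5332, -0.2013, 0.1146]
tool_rot: [3.141, 0.0, -1.633]
wrist_force: [-0.1, 1.3, -2.5]
finger_gap: 0.174
time: 9.12
ee_pos: [0.5331, -0.2014, 0.1167]
tool_rot: [3.141, 0.0, -1.631]
wrist_force: [3.3, -1.7, -17.8]
finger_gap: 0.175
```

```bash
python3 -m pendant '[[1,0,0,0.002,0],[1,0,0,0.0038,0],[1,0,0,0.0038,-5],[1,0,0,0.0038,-9],[1,0,0,0.0038,-9],[1,0,0,0.0038,-9]]'; python3 -m pendant '[[1,0,0,-0.001,0],[1,0,0,-0.002,0],[1,0,0,-0.003,0],[1,0,0,-0.0035,0],[1,0,0,-0.0035,0]]'
```

```text
time: 9.62
ee_pos: [0.5337, -0.2015, 0.1146]
tool_rot: [-3.141, -0.0, -1.476]
wrist_force: [0.8, 1.1, -1.1]
finger_gap: 0.178
time: 10.03
ee_pos: [0.5333, -0.2015, 0.1167]
tool_rot: [3.141, 0.0, -1.474]
wrist_force: [1.6, -1.6, -14.4]
finger_gap: 0.175
```

```bash
python3 -m pendant '[[1,0,0,0.002,0],[1,0,0,0.0036,0],[1,0,0,0.0036,-5],[1,0,0,0.0036,-9],[1,0,0,0.0036,-9],[1,0,0,0.0036,-9]]'; python3 -m pendant '[[1,0,0,-0.001,0],[1,0,0,-0.002,0],[1,0,0,-0.003,0],[1,0,0,-0.0035,0],[1,0,0,-0.0035,0]]'
```

```text
time: 10.53
ee_pos: [0.5338, -0.2017, 0.1146]
tool_rot: [-3.141, -0.001, -1.318]
wrist_force: [-0.5, 0.2, 0.5]
finger_gap: 0.174
time: 10.95
ee_pos: [0.5331, -0.2013, 0.1167]
tool_rot: [3.141, 0.001, -1.317]
wrist_force: [1.0, -1.0, -10.6]
finger_gap: 0.179
```

```bash
python3 -m pendant '[[1,0,0,0.002,0],[1,0,0,0.0035,0],[1,0,0,0.0035,-5],[1,0,0,0.0035,-9],[1,0,0,0.0035,-9],[1,0,0,0.0035,-9]]'; python3 -m pendant '[[1,0,0,-0.001,0],[1,0,0,-0.002,0],[1,0,0,-0.003,0],[1,0,0,-0.004,0],[1,0,0,-0.004,0]]'
```

```text
time: 11.45
ee_pos: [0.5341, -0.2018, 0.1146]
tool_rot: [-3.141, -0.001, -1.161]
wrist_force: [0.7, -1.1, 1.1]
finger_gap: 0.173
time: 11.87
ee_pos: [0.533, -0.2013, 0.117]
tool_rot: [3.141, 0.001, -1.16]
wrist_force: [0.3, -1.0, -11.9]
finger_gap: 0.174
```

```bash
python3 -m pendant '[[1,0,0,0.002,0],[1,0,0,0.004,0],[1,0,0,0.004,-5],[1,0,0,0.004,-9],[1,0,0,0.004,-9],[1,0,0,0.004,-9]]'; python3 -m pendant '[[1,0,0,-0.001,0],[1,0,0,-0.002,0],[1,0,0,-0.003,0],[1,0,0,-0.004,0],[1,0,0,-0.004,0]]'
python3 - <<'E'
from h import *
cv2.imwrite("pics/w6.png",snapshot("wrist"))
E
```

```text
time: 12.37
ee_pos: [0.5341, -0.2017, 0.1146]
tool_rot: [-3.141, -0.001, -1.004]
wrist_force: [-0.5, -0.3, 0.7]
finger_gap: 0.177
time: 12.78
ee_pos: [0.5333, -0.2014, 0.1179]
tool_rot: [3.141, 0.0, -1.003]
wrist_force: [-1.0, 0.7, -3.7]
finger_gap: 0.177
```

View pics/w6.png

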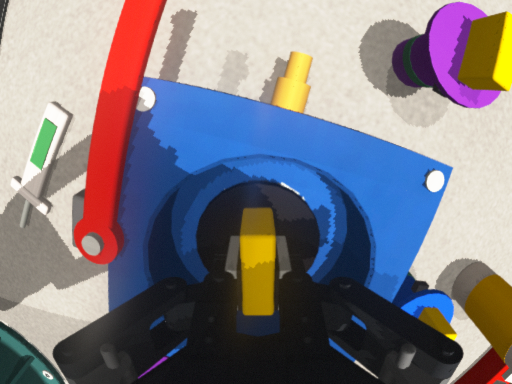

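It rises 3.3 mm at only 3.7 N, so it is free. I'll turn about 4° more to get away from the edge of the window, then lift with force checks.

```bash
python3 -m pendant '[[1,0,0,0.002,0],[1,0,0,0.0035,0],[1,0,0,0.0035,-4],[1,0,0,0.0035,-4],[1,0,0,-0.0005,-4],[1,0,0,-0.003,-4],[1,0,0,-0.006,-4],[1,0,0,-0.006,-4]]'; python3 -m pendant '[[1,0,0,-0.004,0],[1,0,0,-0.008,0],[1,0,0,-0.012,0],[1,0,0,-0.012,0]]'
```

```text
time: 13.5
ee_pos: [0.5336, -0.2016, 0.1245]
tool_rot: [-3.141, -0.0, -0.933]
wrist_force: [1.2, -0.1, -3.3]
finger_gap: 0.173
time: 13.83
ee_pos: [0.5339, -0.2017, 0.1369]
tool_rot: [-3.141, -0.001, -0.932]
wrist_force: [0.9, -0.8, -3.4]
finger_gap: 0.174
```

```bash
python3 -m pendant '[[1,0,0,-0.015,0],[1,0,0,-0.035,0],[1,0,0,-0.06,0],[1,0,0,-0.085,0],[1,0,0,-0.11,0],[1,0,0,-0.135,0],[1,0,0,-0.15,0],[1,0,0,-0.15,0]]'; python3 - <<'E'
from h import *
s=sense();print(s["ee_pos"],s["tool_rot"],s["joint_pos"])
cv2.imwrite("pics/w7.png",snapshot("wrist"))
b=snapshot("side");cv2.imwrite("pics/d7.png",b)
R=Ro.from_euler("xyz",s["tool_rot"]).as_matrix()
print(R.T@(np.array([.4855,.196,s["ee_pos"][2]])-s["ee_pos"]))
E
```

```text
time: 14.5
ee_pos: [0.5353, -0.2024, 0.2899]
tool_rot: [-3.138, -0.006, -0.932]
wrist_force: [0.3, -1.1, -3.4]
finger_gap: 0.173
[ 0.53531844 -0.20244292  0.28985655] [-3.138462   -0.00632924 -0.93245921] [-4.82270786e-01  2.75696055e-01  1.51222979e+00  6.63411879e-05
  1.34660594e+00  4.50163997e-01]
[-0.34966247 -0.19741391 -0.0015951 ]
```

View pics/w7.png

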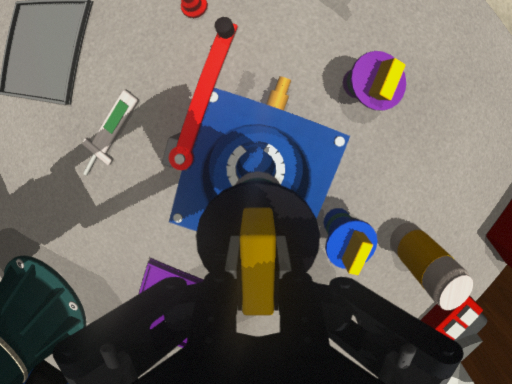

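View pics/d7.png

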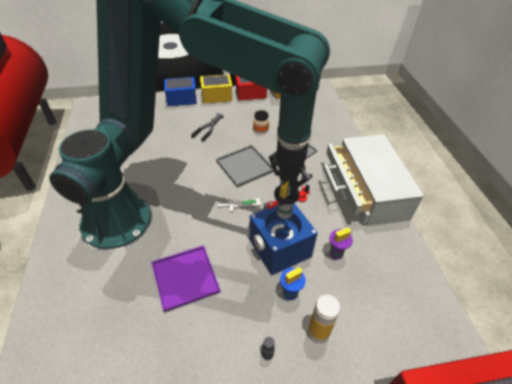

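The cartridge hangs clear and the well is empty. Carrying it to the tray now.

```bash
python3 -m pendant '[[1,-0.015,-0.008,0,0],[1,-0.035,-0.02,0,0],[1,-0.06,-0.034,0,0],[1,-0.085,-0.048,0,0],[1,-0.11,-0.062,0,0],[1,-0.135,-0.076,0,0],[1,-0.16,-0.09,0,0],[1,-0.185,-0.104,0,0]]'; python3 -m pendant '[[1,-0.025,-0.014,0,0],[1,-0.05,-0.028,0,0],[1,-0.075,-0.042,0,0],[1,-0.1,-0.056,0,0],[1,-0.125,-0.07,0,0],[1,-0.145,-0.083,0,0],[1,-0.16,-0.09,0,0],[1,-0.165,-0.093,0,0]]';python3 -m pendant '[[1,0,0,0,0],[1,0,0,0,0],[1,0,0,0,0]]'; python3 - <<'E'
from h import *
s=sense();print(s["ee_pos"],s["tool_rot"])
cv2.imwrite("pics/w8.png",snapshot("wrist"))
b=snapshot("side");cv2.imwrite("pics/d8.png",b);cv2.imwrite("pics/s8.png",snapshot("scene"))
E
```

```text
time: 15.27
ee_pos: [0.5046, 0.011, 0.2838]
tool_rot: [3.139, 0.003, -0.933]
wrist_force: [1.5, -0.6, -3.6]
finger_gap: 0.174
time: 15.93
ee_pos: [0.4807, 0.1994, 0.2839]
tool_rot: [3.138, 0.003, -0.93]
wrist_force: [-0.6, 0.7, -4.4]
finger_gap: 0.175
time: 16.18
ee_pos: [0.4827, 0.196, 0.2852]
tool_rot: [3.14, 0.0, -0.933]
wrist_force: [0.6, 0.4, -3.9]
finger_gap: 0.18
[0.48269921 0.19603353 0.28521959] [ 3.14001331e+00  3.75138220e-05 -9.32876022e-01]
```

View pics/w8.png

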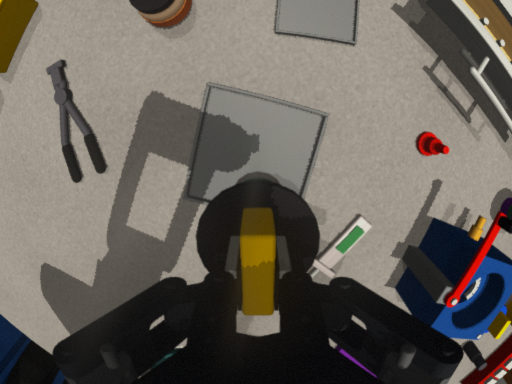

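View pics/s8.png

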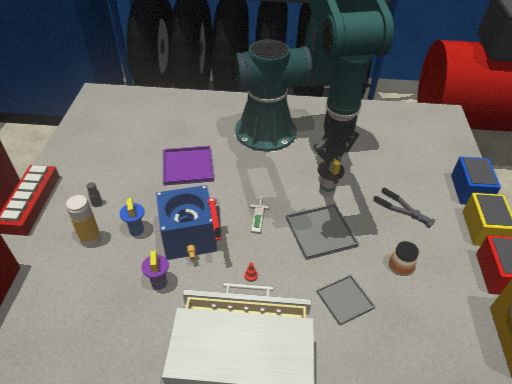

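```bash
python3 - <<'E'
from h import *
s=sense()
a,b,c=[plane("wrist",p,.018,s)[:2] for p in [(327,115),(189,198),(208,84)]];print(a,b,c,(a+b)/2,np.linalg.norm(a-c),np.linalg.norm(b-c))
E
python3 -m pendant '[[1,0,0,0.02,0],[1,0,0,0.045,0],[1,0,0,0.07,0],[1,0,0,0.095,0],[1,0,0,0.12,0],[1,0,0,0.14,0],[1,0,0,0.152,0],[1,0,0,0.152,0]]'
```

```text
[0.58661813 0.15648739] [0.3759977  0.24155553] [0.52464074 0.30971327] [0.48130792 0.19902146] 0.16528571693819355 0.16352440257354747
time: 17.0
ee_pos: [0.4813, 0.1958, 0.1314]
tool_rot: [3.137, 0.002, -0.934]
wrist_force: [-0.3, -0.8, -3.9]
finger_gap: 0.177
```

```bash
python3 -m pendant '[[1,0,0,0.006,0],[1,0,0,0.012,0],[1,0,0,0.016,0],[1,0,0,0.018,0],[1,0,0,0.019,0],[1,0,0,0.019,0]]'; python3 -m pendant '[[1,0,0,0.0005,0],[1,0,0,0.001,0],[1,0,0,0.001,0]]'
```

```text
time: 17.5
ee_pos: [0.4832, 0.197, 0.1151]
tool_rot: [-3.141, -0.0, -0.932]
wrist_force: [-0.5, -0.3, -4.1]
finger_gap: 0.174
time: 17.75
ee_pos: [0.4832, 0.1971, 0.1141]
tool_rot: [-3.141, -0.0, -0.932]
wrist_force: [0.6, -0.7, -3.0]
finger_gap: 0.179
```

```bash
python3 -m pendant '[[1,0,0,0.0008,0],[1,0,0,0.0015,0],[1,0,0,0.0015,0]]'; python3 -m pendant '[[1,0,0,0.0005,0],[1,0,0,0.001,0],[1,0,0,0.001,0]]'
```

```text
time: 18.0
ee_pos: [0.483, 0.197, 0.1123]
tool_rot: [3.141, 0.0, -0.932]
wrist_force: [0.6, 0.4, -3.7]
finger_gap: 0.175
time: 18.25
ee_pos: [0.4831, 0.197, 0.1116]
tool_rot: [-3.141, 0.0, -0.932]
wrist_force: [-1.0, -0.1, -0.2]
finger_gap: 0.176
```

Contact: the weight is off the wrist. One touch more, then release.

```bash
python3 -m pendant '[[1,0,0,0.0004,0],[1,0,0,0.0004,0]]'; python3 -m pendant '[[0.5,0,0,0,0],[0.3,0,0,0,0],[0.1,0,0,0,0],[-0.2,0,0,0,0],[-0.2,0,0,0,0],[-0.2,0,0,0,0]]'; python3 - <<'E'
from h import *
cv2.imwrite("pics/w9.png",snapshot("wrist"))
E
```

```text
time: 18.42
ee_pos: [0.4832, 0.1971, 0.1116]
tool_rot: [-3.141, -0.0, -0.932]
wrist_force: [-1.9, -0.7, 4.6]
finger_gap: 0.179
time: 18.92
ee_pos: [0.4831, 0.197, 0.111]
tool_rot: [-3.142, 0.0, -0.932]
wrist_force: [0.0, 0.6, 0.1]
finger_gap: 0.601
```

View pics/w9.png

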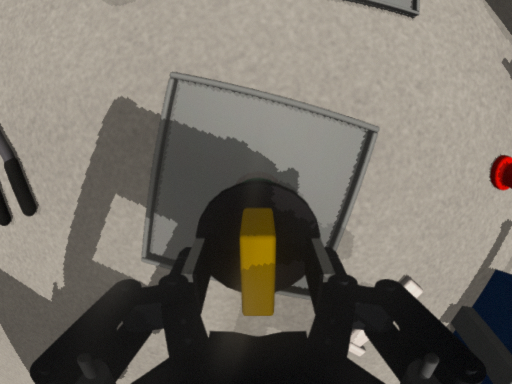

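The jaws are open with the bar standing free between them. Rising straight up.

```bash
python3 -m pendant '[[-0.2,0,0,-0.01,0],[-0.2,0,0,-0.03,0],[-0.2,0,0,-0.06,0],[-0.2,0,0,-0.09,0],[-0.2,0,0,-0.12,0],[-0.2,0,0,-0.15,0],[-0.2,0,0,-0.17,0],[-0.2,0,0,-0.17,0]]'; python3 - <<'E'
from h import *
s=sense();print(s["ee_pos"])
w=snapshot("wrist");d=snapshot("side");c=snapshot("scene")
cv2.imwrite("pics/wa.png",w);cv2.imwrite("pics/sa.png",c)
cv2.imwrite("pics/ma.png",cv2.vconcat([cv2.hconcat([cv2.resize(w,(400,300)),cv2.resize(d,(400,300))]),cv2.hconcat([cv2.resize(c,(400,300)),cv2.resize(c[180:280,260:393],(400,300))])]))
a=[plane("wrist",p,.129-.008,s) for p in[(0,0)]]
E
```

```text
time: 19.63
ee_pos: [0.4858, 0.1978, 0.2867]
tool_rot: [-3.133, -0.003, -0.932]
wrist_force: [0.8, 0.3, 0.5]
finger_gap: 0.6
[0.48575023 0.1977585  0.28672072]
```

View pics/ma.png

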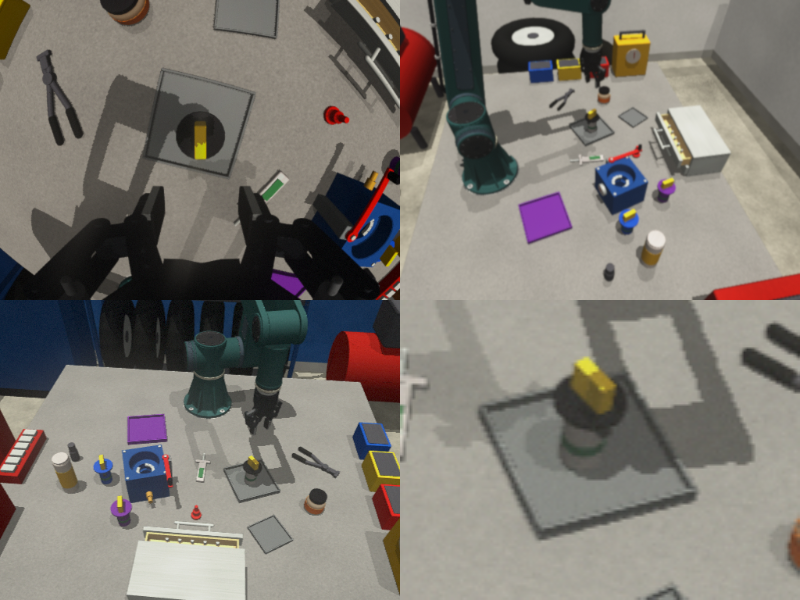

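The cartridge stands upright near the tray's middle, the keeper is still aside, and the other things are unmoved. I'll let the arm settle and hand in.

```bash
python3 -m pendant '[[-0.2,0,0,0,0],[-0.2,0,0,0,0],[-0.2,0,0,0,0]]'; python3 -c "
from plant import job;print(job.finish_job())"
```

```text
time: 20.03
ee_pos: [0.4824, 0.1968, 0.2798]
tool_rot: [3.139, 0.001, -0.932]
wrist_force: [0.3, -0.8, -1.1]
finger_gap: 0.602
the job is handed in; nothing more can be done
None
```

The job is done and handed in at about 20 s. The spent cartridge is standing upright in the larger grey tray.

- **Keeper:** I pushed it aside by its peg to roughly 1.5 rad. It was still there in the last pictures.
- **Unlocking:** I gripped the yellow bar and turned it anticlockwise in steps, testing each with an upward pull of at most about 18 N. It stayed locked at 0.40, 0.56, 0.71, 0.87 and 1.03 rad, and let go at about 1.19 rad. I turned it about 0.07 rad more to stay clear of the lock's edge, then lifted it straight out at about 3.5 N, roughly its own weight.
- **Placing:** It touched down near (0.483, 0.197). My tray-centre estimates, which differ by up to about 11 mm between cameras, average about (0.484, 0.196). The last press before release was under 5 N.

The last pictures show it upright near the middle of the tray, the well empty and the other objects apparently where they were. I compared those objects by eye only. The hand is well above everything and open.

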